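Stack the hoist clutch: lined disc, then separator plate, on the splined hub

ROBOT

A 6-joint arm with a two-finger parallel gripper is mounted at the origin on the work surface. World frame = base frame: x ahead of the robot, y to its left, z up, the work surface at z = 0. Lengths are in m, angles in degrees, forces in N, time in s.
With the tool pointing down it reaches from about 0.25 to 0.725 m from the base axis. Payload 4 kg.
Tool frame: the origin (TCP) lies at the very end of the fingers, on their centre line; the grasp point (between the pads) lies manip.hold_point_z behind it (manip.hold_point_z is the distance from the TCP to the grasp point, in m); x points along the fingers, z is the direction in which the jaws open and shut, and the axes are right-handed (so a half turn about x gives the same grasp; the last joint's range is limited). The gripper opens to 85 mm and grips with 20 to 120 N. Pads are 22 mm wide; open, the fingers measure 114 mm over their backs; the gripper's body (76 mm by 85 mm) begins 54 mm behind the grasp point. The pads swing forward as they close: fully open they stand 13 mm farther back than shut.
Start: joints at [-73.625, 13.785, 0.286, 76.501, 0, 90], TCP at [0.141, -0.48, 0.231] pointing down, gripper open.
Joint ranges: [-155.79, 155.79], [-60.16, 107.12], [-62.33, 73.08], [-114, 123.19], [-81.49, 82.49], [-180, 180]. Speed limits (degrees/s): [159.86, 159.86, 180, 180, 180, 180].

INTERFACE

Orientations are given as [roll, pitch, yaw] about the fixed x, y, z axes, in that order (R = Rz(yaw) Ry(pitch) Rx(roll)).
In Python, from plant import manip gives the robot as it stands. The module is installed in compiled form; this text tells all that it offers.
- The arm moves only by the tool drive_tool, never from a script. Its argument "targets" is a list of rows, each a list of 7 numbers: the shift along the tool's x, y, z in cm, then the turn, a rotation vector about the tool's x, y, z in rad, then the closure, from 0 (fully open) to 1 (shut). In form: [[dx, dy, dz, rx, ry, rz, jaw], ...]. A call has 1 to 10 rows; each row is the pose to reach, as a shift and turn from the pose measured when the call began, along the tool's axes at that moment; what a row does not reach only later rows make up. A row lasts 1/12 s, in which the tool goes at most 41.7 mm and 7.16 degrees, less where a joint would pass 70% of its speed; a pose out of reach is approached as far as the arm can. A call with a gripper value outside its range is refused whole. The fingers move at their own pace and stop on an object; the grip force is fixed at half the most. Time passes only in rows, so rows that repeat a pose let the fingers close. It gives the time, the measured TCP pose, the force and the opening at its end, in the units of the state.
- manip.observe(): the state, without advancing time (a new reading comes with each control period).
- manip.get_image(name): name is "scene" or "top"; returns the picture (400x640x3 uint8, red, green, blue); there is no depth.
- manip.camera_model(name): a dict with "K" (3x3 intrinsics, pixels), "camera_from_world" (4x4, takes a point from world to camera coordinates). Camera axes: x right, y up, looking along -z (the intrinsics and any distortion apply to the point x, -y, -z); pixel columns grow to the right and rows downward; lengths in m; the calibration is good to about 2 mm. A picture is of the moment at which its call begins. camera_model takes no time and is no camera call.
- manip.finish_job(): hands the job in, once; it reports no verdict.
The state is a dict: "time_s": time; "q": joint angles; "qvel": joint speeds; "joint_torque": joint torques, N m; "tcp_pos": TCP position; "ee_rot": TCP orientation; "force": force on the tool from outside, world axes, zero at the start; "moment": the same for the moment, N m; "opening": finger opening in m.
Only numpy, scipy, OpenCV 4.12 (cv2) and the standard library are available. Lean on these libraries where they do the work, as an engineer would, in place of code of your own. Each camera call takes 0.05 s, during which the arm holds its last target. There are 200 camera calls.

TASK

Rebuild the small hoist clutch on its upright splined hub: first slide the thick lined disc down over the hub until it rests fully home on the hub's flange, then slide the plain steel separator plate down fully home on top of it, with its tab pointing opposite to the disc's tab. The teeth must be felt into the splines gently, never forced; leave both plates lying flat and let go of, and leave the tin, wrench and bolt where they are.

Things in the scene. Friction and masses are not known exactly. Their poses are not given: they have to be found in the camera images.
- stand: Grey clutch stand fixed to the bench, with a bare steel splined hub upright on it; origin under its centre on the bench, z up. Foot 90 x 90 x 12 mm, pedestal 36 mm across, hub flange 48 mm across with its top 40 mm above the bench. The hub's turn about the vertical is NOT measured and unrelated to this yaw: see or feel for the splines. It turns stiffly (0.2 N m) and stays put.
- hub_seat (a point): On the hub's axis, at the flange's top (40 mm above the bench), where the disc's underside rests when home. Turns with the stand, not with the hub.
- disc_center (a point): Lined friction disc, dark steel with small brown lining pads in a ring on both faces; its centre, half-way up (5 mm over its underside); z up, x along its tab, y across its grip flats. 10 mm thick, rim 56 mm across, two grip flats 20 mm long at +y and -y, 58 mm apart; about 120 g. Starts flat on the bench to one side of the stand (left or right varies).
- disc_tab (a point): Point in the disc's tab, 38 mm from the disc's centre along its x, half-way up. The tab is 14 mm wide and ends 44 mm from the centre.
- separator_center (a point): Separator plate, plain bright steel with a dark dot in its tab; its centre, half-way up (4 mm over its underside); z up, x along its tab, y across its grip flats. 8 mm thick, rim 60 mm across, grip flats 20 mm long at +y and -y, 62 mm apart; about 130 g. Starts flat on the bench on the other side of the stand.
- separator_tab (a point): Point in the separator's tab, 40 mm from the plate's centre along its x, half-way up. The tab is 14 mm wide and ends 46 mm from the centre.
- disc: The lined disc; origin at the centre of its underside. Hole 41 mm across, with six teeth 7.6 mm wide reaching in to 32.6 mm across, at 30, 90, 150.. degrees from the tab. It passes over the pilot at any turn and stands on the spline tops till turned so that the teeth meet the gaps (play about 5 degrees either way); then it slides freely. It fits at any of six turns.
- separator: The separator plate; origin at the centre of its underside. Same hole and six teeth as the disc, at the same angles from its tab. Home on the disc, its underside is 50 mm above the bench. It can go on at any of six turns, but its tab must point opposite to the disc's.
- tin: Bystander: closed aluminium tin, 60 mm across, 75 mm tall, standing; origin under its centre. Leave alone.
- wrench: Bystander: steel wrench lying on the bench. Leave alone.
- bolt: Bystander: large hex bolt standing on its head, 35 mm across, 57 mm tall. Leave alone.
- hub_splines (a point): On the hub's axis at the spline tops, 72 mm above the bench; turns with the stand, not the hub. Below, down to the flange: core 30 mm across and six equal straight splines 60 degrees apart, 7.6 mm wide, 38 mm across their tips, flat-topped. Above: bare pilot 30 mm across up to 80 mm, then a taper to 17 mm across at 92 mm above the bench.
Things that resemble listed ones, but are neither listed nor needed, are in the scene too. What is shaped like the stand but purple or red is not meant.

How it is judged:
By the outcome, as a careful person would: the job done as asked, in the order asked, and still so for the second after the job is handed in, with the robot touching nothing.
It also fails if it takes over 72 s, if anything falls off the work surface, if the arm or the gripper's body presses on something with over 40 N, if the wrist force passes 120 N, or if a joint passes its speed limit or range.

## Working session

There is one attempt and no reset: what is moved stays moved. The work goes in short steps, Python scripts to look and compute and a tool call to move; the robot and the scene stay as the last step left them, time stands still between calls to the robot, and variables do not carry over. Pictures are saved under pics/ and viewed, about 8 in all and at most 12, crops included, and the job is handed in when it is done.

Besides the shell and the picture viewer there is one more tool, called after "Call:" as name(argument=value, ...) on one line, values as JSON. drive_tool: Moves the arm, as the interface text tells. Its arguments: {"type":"object","properties":{"targets":{"type":"array"}},"required":["targets"]}

```bash
mkdir -p pics
python3 - <<'E'
from plant import manip
import cv2
print(manip.observe(), manip.hold_point_z)
for n in("scene","top"):
    im=manip.get_image(n); cv2.imwrite(f"pics/{n}0.png",im[:,:,::-1]); print(manip.camera_model(n))
E
```

```text
{'time_s': 0.0, 'q': array([-7.36256820e+01,  1.38318356e+01,  2.11954483e-01,  7.64998384e+01,
        3.77317098e-04,  8.99993110e+01]), 'qvel': array([ 0.00392365, -0.0007929 , -0.05547362, -0.06045987, -0.00138959,
        0.0761106 ]), 'joint_torque': array([ 9.29812377e-04, -3.72317934e+01,  2.52407330e+01,  1.68957707e-02,
       -1.66658589e-05,  9.03066592e-06]), 'tcp_pos': array([ 0.14077887, -0.47911126,  0.23040438]), 'ee_rot': array([179.8187341 ,  89.88027995, 106.19374066]), 'force': array([-0.0834521 ,  0.37122166, -0.44428528]), 'moment': array([-0.00932763,  0.00611984,  0.00050641]), 'opening': 0.08547361170767898} 0.0187
{'K': array([[431.31776568,   0.        , 316.03288786],
       [  0.        , 431.31776568, 200.68249686],
       [  0.        ,   0.        ,   1.        ]]), 'camera_from_world': array([[ 0.80304328,  0.59591815,  0.00174432, -0.4446318 ],
       [-0.50340524,  0.67680309,  0.53714127,  0.25090253],
       [ 0.31891167, -0.43222579,  0.84349049, -1.17050239],
       [ 0.        ,  0.        ,  0.        ,  1.        ]])}
{'K': array([[494.71291991,   0.        , 315.58287581],
       [  0.        , 494.71291991, 206.76302358],
       [  0.        ,   0.        ,   1.        ]]), 'camera_from_world': array([[ 0.05827532, -0.99827896,  0.00656549, -0.03797449],
       [ 0.97399846,  0.05829775,  0.21892548, -0.5649692 ],
       [-0.21893146, -0.00636317,  0.97571949, -1.04086925],
       [ 0.        ,  0.        ,  0.        ,  1.        ]])}
```

View pics/top0.png

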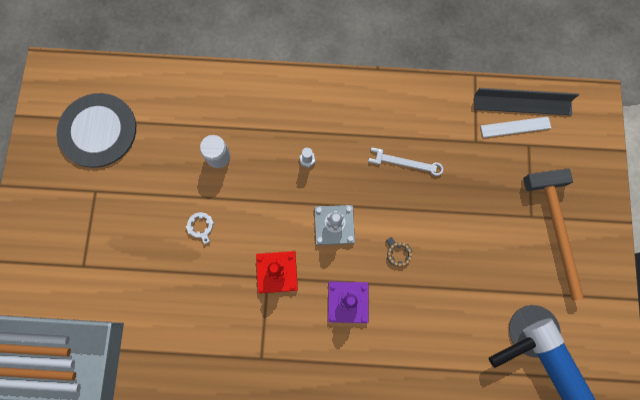

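View pics/scene0.png

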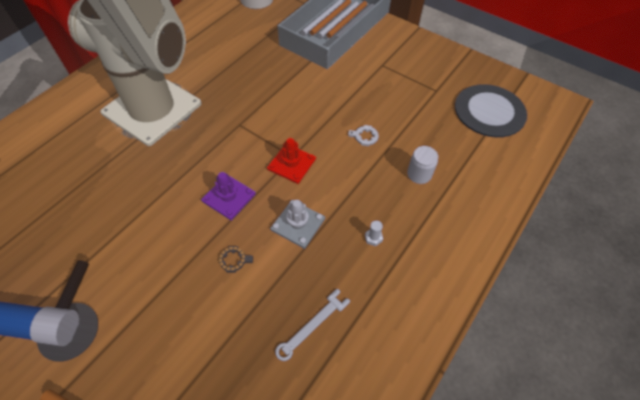

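The top picture shows the grey stand at about (334,225), the disc at (399,254) with its tab at (390,241), and the separator at (200,226) with its tab at (206,240). The red stand is at (276,272) and the purple one at (348,302). I'll enlarge these.

```bash
python3 - <<'E'
import cv2,numpy as np
im=cv2.imread("pics/top0.png"); s=cv2.imread("pics/scene0.png")
def crop(im,u,v,h,k): return cv2.resize(im[v-h:v+h,u-h:u+h],None,fx=k,fy=k,interpolation=cv2.INTER_CUBIC)
a=[crop(im,335,222,25,8)[:300,:400] if 0 else cv2.resize(crop(im,335,222,25,8),(300,300)),cv2.resize(crop(im,398,250,25,8),(300,300)) ]
b=[cv2.resize(crop(im,201,229,25,8),(300,300)),cv2.resize(crop(s,297,218,30,8),(300,300))]
cv2.imwrite("pics/m0.png",np.vstack([np.hstack(a),np.hstack(b)]))
E
cat > h.py <<'E'
from plant import manip
import numpy as np, cv2
from scipy.spatial.transform import Rotation as R
def ray(n,u,v,z):
    c=manip.camera_model(n);K=c["K"];T=c["camera_from_world"]
    d=np.array([(u-K[0,2])/K[0,0],-(v-K[1,2])/K[1,1],-1.])
    o=-T[:3,:3].T@T[:3,3]; w=T[:3,:3].T@d
    return o+w*(z-o[2])/w[2]
def proj(n,p):
    c=manip.camera_model(n);K=c["K"];T=c["camera_from_world"]
    q=T[:3,:3]@np.array(p)+T[:3,3]
    return np.array([K[0,0]*q[0]/-q[2]+K[0,2],K[1,1]*-q[1]/-q[2]+K[1,2]])
def delta(pos,yaw):
    """tool-frame shift (cm) and rotvec for TCP at pos, tool x down, jaw axis z at world angle yaw"""
    s=manip.observe(); A=R.from_euler('xyz',s["ee_rot"],degrees=True)
    best=None
    for k in (0,180):
        t=np.radians(yaw+k); z=np.array([np.cos(t),np.sin(t),0]); x=np.array([0,0,-1.]); y=np.cross(z,x)
        r=(A.inv()*R.from_matrix(np.c_[x,y,z])).as_rotvec()
        if best is None or np.linalg.norm(r)<np.linalg.norm(best): best=r
    print("shift cm",np.round(A.inv().apply(np.array(pos)-s["tcp_pos"])*100,2),"rot",np.round(best,3),"q6",np.round(s["q"],1))
    return A
E
```

```text
(no output)
```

View pics/m0.png

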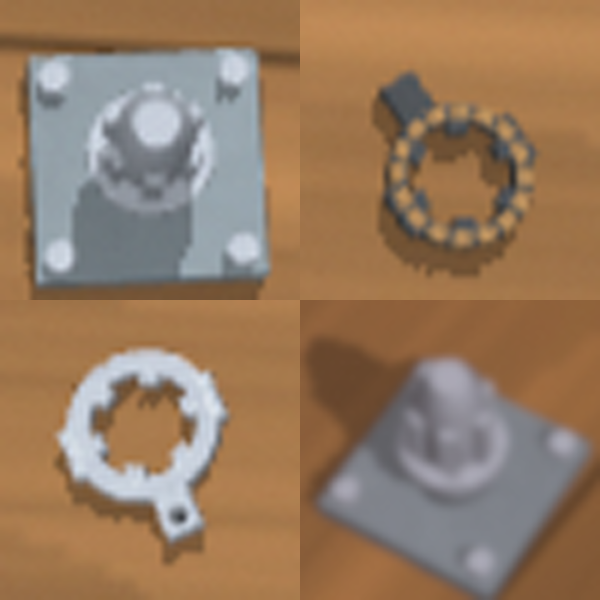

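The crops show the disc centre at about (399.5,254) with its tab end at (388.5,239), and the separator centre at (199.8,225) with its dot at (205.8,240). The foot centre is at (334.5,224.6) and the hub tip at (335.8,217.3). Next I'll compute positions and overlay spline-angle hypotheses.

Run:
```python
from h import *
def seg(name,c,t,z):
    c=ray("top",*c,z);t=ray("top",*t,z);d=t-c
    print(name,c.round(4),"tab yaw",np.degrees(np.arctan2(d[1],d[0])).round(1),np.hypot(d[0],d[1]).round(4))
seg("disc",(399.5,254),(388.5,239),.010)
seg("sep",(199.8,225),(205.8,240),.008)
print("foot",ray("top",334.4,224.5,.012),"tip",ray("top",335.8,217.3,.092),"flange",ray("top",335.2,222,.04))
print("foot scene",ray("scene",297+(455-450)/5*1,218+(480-450)/5,.012))
print("disc scene",ray("scene",231.5,259,.01),"sep scene",ray("scene",367,135,.008))
print("red",ray("top",277,272,.012),"purple",ray("top",348,302,.012))
c=(ray("top",334.4,224.5,.012)+ray("top",335.8,217.3,.092)+ray("top",335.2,222,.04))[:2]/3
im=cv2.imread("pics/top0.png");k=10
base=cv2.resize(im[205:237,320:352],None,fx=k,fy=k,interpolation=cv2.INTER_CUBIC)
out=[base]
for ph in (0,10,20,30,40):
    b=base.copy()
    for i in range(6):
        a=np.radians(ph+60*i); e=np.array([np.cos(a),np.sin(a)]); n=np.array([-e[1],e[0]])
        P=[c+e*r+n*w for r,w in((.015,-.0038),(.019,-.0038),(.019,.0038),(.015,.0038))]
        q=np.array([(proj("top",(*p,.072))-[320,205]+.5)*k-.5 for p in P]).round().astype(int)
        cv2.polylines(b,[q],False,(0,0,255),1)
    cv2.putText(b,str(ph),(5,20),0,.6,(0,255,255),2); out.append(b)
m=np.vstack([np.hstack(out[:3]),np.hstack(out[3:])])
cv2.imwrite("pics/m1.png",cv2.resize(m,(800,533)))
```

```text
disc [ 0.4787 -0.2028  0.01  ] tab yaw 38.1 0.0423
sep [0.5191 0.2615 0.008 ] tab yaw -152.7 0.0385
foot [ 0.53815227 -0.05023603  0.012     ] tip [ 0.53897685 -0.0497244   0.092     ] flange [ 0.53870176 -0.05079669  0.04      ]
foot scene [ 0.54304297 -0.05333925  0.012     ]
disc scene [ 0.48099949 -0.20471648  0.01      ] sep scene [0.5228721 0.2616181 0.008    ]
red [0.42102923 0.07425813 0.012     ] purple [ 0.36367313 -0.08947442  0.012     ]
```

View pics/m1.png

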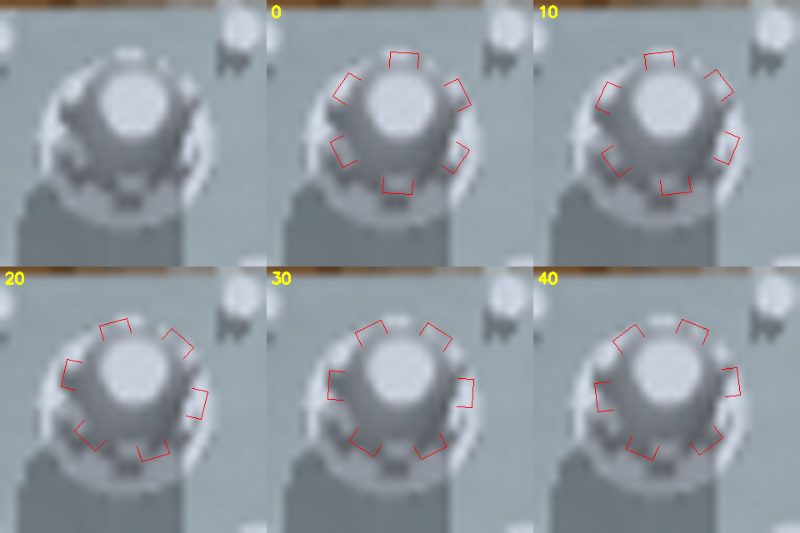

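In the overlay, 0° fits: the bright spline tops are at top centre, bottom centre and left. So the splines lie at about 0–3° (mod 60), and the tabs must lie on those directions. Moving over the disc.

```bash
python3 -c "
from h import *
delta((.4792,-.2033,.08),128.1)"
```

```text
shift cm [ 15.08  40.25 -16.9 ] rot [-0.379 -0.002 -0.   ] q6 [-73.6  13.8   0.2  76.5   0.   90. ]
```

Call:
drive_tool(targets=[[1.5,4,-1.7,-0.1,0,0,0],[3,8,-3.4,-0.2,0,0,0],[4.5,12,-5.1,-0.3,0,0,0],[6,16,-6.8,-0.38,0,0,0],[7.5,20,-8.4,-0.38,0,0,0],[9,24,-10.1,-0.38,0,0,0],[10,28,-11.8,-0.38,0,0,0],[11,32,-13.5,-0.38,0,0,0],[12,36,-15.2,-0.38,0,0,0],[13,40.25,-16.9,-0.38,0,0,0]])

```text
time_s: 0.93
tcp_pos: [0.4497, -0.2258, 0.1087]
ee_rot: [176.8, 89.8, 125.0]
force: [0.6, -1.1, -0.4]
opening: 0.0853
```

```bash
python3 -c "
from h import *
s=manip.observe();print(s['tcp_pos'],s['ee_rot'],s['force'])
delta((.4792,-.2033,.05),128.1)
im=manip.get_image('top');cv2.imwrite('pics/t1.png',cv2.resize(im[215:295,350:450,::-1],None,fx=7,fy=7,interpolation=cv2.INTER_CUBIC))"
```

```text
[ 0.44971168 -0.22580024  0.10865788] [176.80704611  89.84737363 124.96072957] [ 0.58824998 -1.12948309 -0.41991485]
shift cm [5.87 3.71 0.07] rot [ 0.001 -0.003 -0.   ] q6 [-2.670e+01  1.930e+01 -1.130e+01  5.950e+01  1.000e-01  1.151e+02]
```

View pics/t1.png

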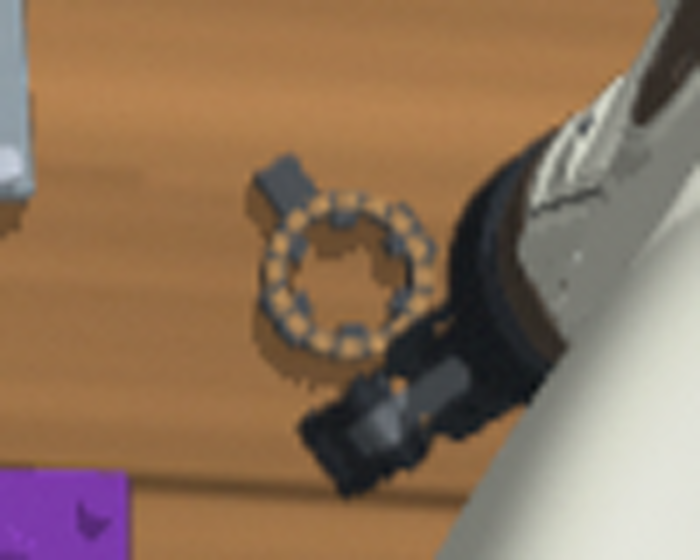

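The disc is clear at crop (348,273), which is (399.7,254) in the full picture, and its tab end is at (389,239). This agrees with the first reading. The arm hides part of the view, so I carry on over it and down.

Call:
drive_tool(targets=[[0.5,2.5,0.05,0,0,0,0],[2,3.7,0.07,0,0,0,0],[4,3.7,0.07,0,0,0,0],[5.8,3.7,0.07,0,0,0,0],[7.5,3.7,0.07,0,0,0,0],[8.2,3.7,0.07,0,0,0,0],[8.2,3.7,0.07,0,0,0,0],[8.2,3.7,0.07,0,0,0,0],[8.2,3.7,0.07,0,0,0,0]])

```text
time_s: 1.73
tcp_pos: [0.4852, -0.1985, 0.0263]
ee_rot: [109.6, 89.6, 58.2]
force: [0.6, -0.8, 0.1]
opening: 0.0855
```

```bash
python3 -c "
from h import *
s=manip.observe();print(s['tcp_pos'],s['force'])
delta((.4792,-.2033,.004),128.1)
a=manip.get_image('top')[215:295,350:450,::-1];b=manip.get_image('scene')[205:285,190:290,::-1]
cv2.imwrite('pics/t2.png',cv2.resize(cv2.hconcat([a,b]),None,fx=4,fy=4,interpolation=cv2.INTER_CUBIC))"
```

```text
[ 0.48516395 -0.19853692  0.02633524] [ 0.58726297 -0.84581039  0.12604182]
shift cm [ 2.23 -0.78  0.01] rot [ 0.008 -0.002 -0.006] q6 [-22.5  26.8 -14.   49.1   0.4 119. ]
```

View pics/t2.png

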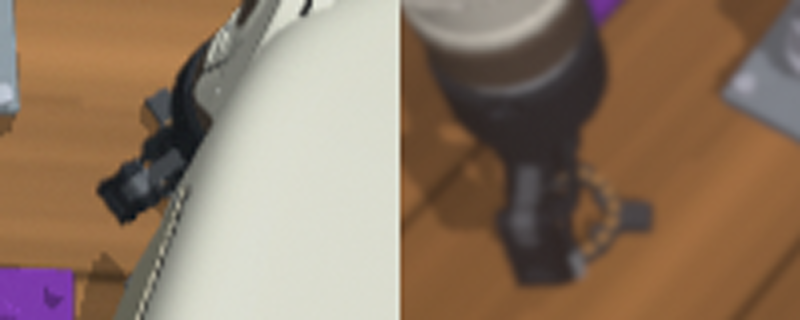

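Seen from the scene camera, the jaws straddle the disc with its tab pointing away to the right. The tool has gone 8 mm too far along the tab, so I correct this and descend gently.

Call:
drive_tool(targets=[[0,-0.8,0,0.008,0,0,0],[0.6,-0.8,0,0.008,0,0,0],[1.2,-0.8,0,0.008,0,0,0],[1.7,-0.8,0,0.008,0,0,0],[2,-0.8,0,0.008,0,0,0],[2,-0.8,0,0.008,0,0,0],[2,-0.8,0,0.008,0,0,0]])

```text
time_s: 2.42
tcp_pos: [0.4789, -0.2032, 0.006]
ee_rot: [112.9, 89.6, 61.0]
force: [-0.4, 0.5, 0.0]
opening: 0.0857
```

Call:
drive_tool(targets=[[0.2,0,0,0,0,0,0],[0.3,0,0,0,0,0,0],[0.3,0,0,0,0,0,0]])

```text
time_s: 2.67
tcp_pos: [0.4789, -0.2031, 0.0029]
ee_rot: [114.7, 89.6, 62.8]
force: [-0.7, -0.3, -0.1]
opening: 0.0857
```

```bash
python3 -c "
from h import *
s=manip.observe();print(s['tcp_pos'],s['force'])
delta((.4792,-.2033,.000),128.1)"
```

```text
[ 0.47887031 -0.20313023  0.00285261] [-0.67311724 -0.33482062 -0.07647979]
shift cm [0.29 0.01 0.03] rot [ 0.    -0.003 -0.006] q6 [-23.2  28.3 -15.9  45.7   0.4 118.7]
```

Call:
drive_tool(targets=[[0.3,0,0,0,0,0,0],[0.5,0,0,0,0,0,0],[0.5,0,0,0,0,0,0],[0.5,0,0,0,0,0,0.2],[0.5,0,0,0,0,0,0.4],[0.5,0,0,0,0,0,0.5],[0.5,0,0,0,0,0,0.6],[0.5,0,0,0,0,0,0.6],[0.5,0,0,0,0,0,0.6],[0.5,0,0,0,0,0,0.6]])

```text
time_s: 3.5
tcp_pos: [0.4792, -0.2032, -0.0014]
ee_rot: [107.1, 89.6, 55.2]
force: [-1.7, -0.4, 6.0]
opening: 0.0558
```

```bash
python3 -c "
from h import *
s=manip.observe();print(s['tcp_pos'],s['force'],s['moment'],s['opening'])
a=manip.get_image('top')[215:295,350:450,::-1];b=manip.get_image('scene')[205:285,190:290,::-1]
cv2.imwrite('pics/t3.png',cv2.resize(cv2.hconcat([a,b]),None,fx=4,fy=4,interpolation=cv2.INTER_CUBIC))"
```

```text
[ 0.47922006 -0.20321774 -0.0014213 ] [-1.7162375  -0.41400373  6.00126542] [0.14537771 0.291002   0.02254938] 0.05582271460969698
```

Call:
drive_tool(targets=[[-0.1,0,0,0,0,0,1],[-0.1,0,0,0,0,0,1],[-0.1,0,0,0,0,0,1],[-0.1,0,0,0,0,0,1]])

```text
time_s: 3.93
tcp_pos: [0.479, -0.2031, -0.0007]
ee_rot: [111.6, 89.6, 59.7]
force: [0.6, -0.0, -1.1]
opening: 0.0565
```

Call:
drive_tool(targets=[[-1,0,0,0,0,0,1],[-2,0,0,0,0,0,1],[-3,0,0,0,0,0,1],[-3,0,0,0,0,0,1],[-3,0,0,0,0,0,1]])

```text
time_s: 4.35
tcp_pos: [0.48, -0.2038, 0.0307]
ee_rot: [88.3, 89.5, 36.4]
force: [0.4, 0.6, -0.8]
opening: 0.056
```

```bash
python3 -c "
from h import *
s=manip.observe();print(s['tcp_pos'],s['ee_rot'],s['force'],s['moment'],s['opening'])
a=manip.get_image('top')[215:295,350:450,::-1];b=manip.get_image('scene')[195:275,190:290,::-1]
cv2.imwrite('pics/t3.png',cv2.resize(cv2.hconcat([a,b]),None,fx=4,fy=4,interpolation=cv2.INTER_CUBIC))"
```

```text
[ 0.48004385 -0.20381165  0.03072225] [88.29884604 89.53968591 36.41152673] [ 0.35964636  0.62369901 -0.76952293] [ 0.00474101  0.01797206 -0.0441543 ] 0.056034483568628494
```

View pics/t3.png

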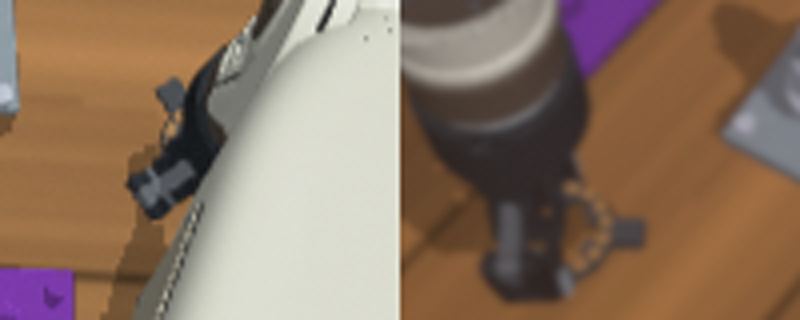

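The disc is held: it has risen from the bench (its shadow is shifted), is level, and its tab sticks out freely. Now I raise it and carry it over the hub.

```bash
python3 -c "
from h import *
delta((.4800,-.2038,.115),128.1)
delta((.539,-.0507,.115),151.5)"
```

```text
shift cm [-8.55  0.11  0.09] rot [ 0.    -0.002 -0.007] q6 [-23.2  26.2 -14.5  49.3   0.4 118.7]
shift cm [-8.44 14.2  -8.32] rot [-0.408 -0.001 -0.007] q6 [-23.2  26.2 -14.5  49.3   0.4 118.7]
```

Call:
drive_tool(targets=[[-3,0,0,0,0,-0.007,1],[-6,0,0,0,0,-0.007,1],[-8.5,0,0,0,0,-0.007,1],[-8.5,2.8,-1.7,-0.1,0,-0.007,1],[-8.5,5.6,-3.4,-0.2,0,-0.007,1],[-8.5,8.4,-5,-0.3,0,-0.007,1],[-8.5,11.2,-6.6,-0.4,0,-0.007,1],[-8.5,13.4,-7.8,-0.408,0,-0.007,1],[-8.5,14.2,-8.3,-0.408,0,-0.007,1],[-8.5,14.2,-8.3,-0.408,0,-0.007,1]])

```text
time_s: 5.28
tcp_pos: [0.5393, -0.0488, 0.115]
ee_rot: [174.9, 89.9, 146.6]
force: [0.1, -0.5, -2.1]
opening: 0.0561
```

Call:
drive_tool(targets=[[0,0,0,0,0,0,1],[0,0,0,0,0,0,1]])

```text
time_s: 5.45
tcp_pos: [0.5385, -0.0495, 0.1145]
ee_rot: [-163.8, 89.8, 167.8]
force: [0.2, -0.4, -0.3]
opening: 0.0562
```

```bash
python3 -c "
from h import *
s=manip.observe();print(s['tcp_pos'],s['force'],s['opening'])
delta((.539,-.0507,.09),151.5)
a=manip.get_image('top')[170:250,285:385,::-1];b=manip.get_image('scene')[165:245,245:345,::-1]
cv2.imwrite('pics/t4.png',cv2.resize(cv2.hconcat([a,b]),None,fx=4,fy=4,interpolation=cv2.INTER_CUBIC))"
```

```text
[ 0.53853913 -0.04953982  0.11450721] [ 0.18092098 -0.3891591  -0.25817946] 0.056162963842221636
shift cm [ 2.45 -0.08  0.1 ] rot [ 0.002 -0.003  0.001] q6 [ -5.3  22.9  -4.9  62.3   0.  113.1]
```

View pics/t4.png

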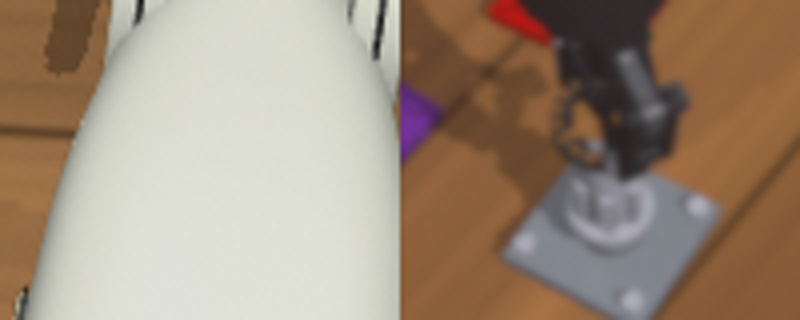

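The ring is level over the hub, centred at about crop (607,128), with its tab on the right at (685,95). The hub is straight below at (605,200). Descending slowly and watching the forces.

Call:
drive_tool(targets=[[0.8,-0.08,0.1,0,0,0,1],[1.6,-0.08,0.1,0,0,0,1],[2.3,-0.08,0.1,0,0,0,1],[2.7,-0.08,0.1,0,0,0,1],[2.9,-0.08,0.1,0,0,0,1],[2.9,-0.08,0.1,0,0,0,1]])

```text
time_s: 6.05
tcp_pos: [0.5384, -0.0512, 0.0848]
ee_rot: [-161.8, 89.8, 169.8]
force: [0.2, 0.1, -0.9]
opening: 0.0565
```

Call:
drive_tool(targets=[[0.2,0,0,0,0,0,1],[0.4,0,0,0,0,0,1],[0.6,0,0,0,0,0,1],[0.8,0,0,0,0,0,1],[0.8,0,0,0,0,0,1]])

```text
time_s: 6.47
tcp_pos: [0.5382, -0.0511, 0.0764]
ee_rot: [-161.9, 89.7, 169.6]
force: [-0.1, -0.4, -1.7]
opening: 0.0561
```

```bash
python3 -c "
from h import *
s=manip.observe();print(s['tcp_pos'],s['force'],s['moment'],s['opening'])
A=delta((.539,-.0507,.0733),151.5);print('F tool',A.inv().apply(s['force']).round(2))"
```

```text
[ 0.53815726 -0.05108693  0.07644194] [-0.07125044 -0.43099953 -1.72524947] [ 0.0033568  -0.05052799 -0.01888253] 0.05611036046675404
shift cm [0.31 0.07 0.06] rot [ 0.001 -0.004  0.001] q6 [ -5.4  25.1  -7.8  57.4   0.  113. ]
F tool [ 1.73 -0.41  0.15]
```

Call:
drive_tool(targets=[[0.2,0,0,0,0,0,1],[0.4,0,0,0,0,0,1],[0.6,0,0,0,0,0,1],[0.7,0,0,0,0,0,1],[0.7,0,0,0,0,0,1],[0.7,0,0,0,0,0,1]])

```text
time_s: 6.97
tcp_pos: [0.5384, -0.0512, 0.0699]
ee_rot: [-162.9, 89.8, 168.7]
force: [-0.9, 0.0, 2.7]
opening: 0.0557
```

```bash
python3 -c "
from h import *
s=manip.observe();print(s['tcp_pos'],s['force'],s['moment'],s['opening'])
A=delta((.539,-.0507,.0733),151.5);print('F tool',A.inv().apply(s['force']).round(2))"
```

```text
[ 0.53837603 -0.05115287  0.06985538] [-0.85993115  0.02821234  2.68803371] [ 0.08495781  0.10507193 -0.03589329] 0.05569219657649298
shift cm [-0.34  0.07  0.03] rot [ 0.001 -0.004  0.001] q6 [ -5.4  25.5  -8.3  56.4   0.  113. ]
F tool [-2.68 -0.39 -0.78]
```

Light contact at the spline tops. I now feel for the gaps by turning gently with a light press.

Call:
drive_tool(targets=[[0.05,0,0,-0.03,0,0,1],[0.1,0,0,-0.06,0,0,1],[0.15,0,0,-0.09,0,0,1],[0.15,0,0,-0.12,0,0,1],[0.15,0,0,-0.12,0,0,1]])

```text
time_s: 7.38
tcp_pos: [0.5385, -0.051, 0.0681]
ee_rot: [-176.5, 89.8, 162.0]
force: [0.7, 0.4, -1.1]
opening: 0.056
```

```bash
python3 -c "
from h import *
s=manip.observe();print(s['tcp_pos'],s['force'],s['moment'],s['opening'])
delta((.539,-.0507,.0733),151.5)"
```

```text
[ 0.53851469 -0.05095128  0.06812959] [ 0.70967152  0.39897564 -1.05332792] [ 0.14731238 -0.19890626 -0.04384595] 0.05595853457727626
shift cm [-0.52  0.04  0.03] rot [ 0.122 -0.004  0.   ] q6 [ -5.4  25.7  -8.4  56.2   0.  106.1]
```

It dropped in freely at the turned angle (no upward force). Continuing down in small steps.

Call:
drive_tool(targets=[[0.15,0,0,0,0,0,1],[0.3,0,0,0,0,0,1],[0.45,0,0,0,0,0,1],[0.6,0,0,0,0,0,1],[0.6,0,0,0,0,0,1]])

```text
time_s: 7.8
tcp_pos: [0.5385, -0.0508, 0.0618]
ee_rot: [179.3, 89.8, 157.8]
force: [1.4, 0.5, -2.1]
opening: 0.0561
```

```bash
python3 -c "
from h import *
s=manip.observe();print(s['tcp_pos'],s['force'],s['moment'],s['opening'])
delta((.539,-.0507,.0400),151.5)"
```

```text
[ 0.5385487  -0.05077745  0.06181485] [ 1.44164976  0.50957997 -2.13986009] [ 0.20197014 -0.27508963 -0.02018909] 0.05605313014563747
shift cm [2.18 0.02 0.05] rot [ 0.122 -0.004  0.   ] q6 [-5.400e+00  2.610e+01 -8.800e+00  5.540e+01  1.000e-01  1.061e+02]
```

Call:
drive_tool(targets=[[0.3,0,0.04,0,0,0,1],[0.6,0,0.04,0,0,0,1],[0.9,0,0.04,0,0,0,1],[1.2,0,0.04,0,0,0,1],[1.4,0,0.04,0,0,0,1],[1.4,0,0.04,0,0,0,1]])

```text
time_s: 8.3
tcp_pos: [0.5386, -0.0508, 0.0471]
ee_rot: [-179.0, 89.7, 159.5]
force: [-0.4, 0.8, -1.9]
opening: 0.0557
```

Call:
drive_tool(targets=[[0.2,0,0,0,0,0,1],[0.4,0,0,0,0,0,1],[0.6,0,0,0,0,0,1],[0.6,0,0,0,0,0,1]])

```text
time_s: 8.63
tcp_pos: [0.5386, -0.0508, 0.0408]
ee_rot: [-179.0, 89.7, 159.4]
force: [1.3, 0.7, -2.3]
opening: 0.0558
```

```bash
python3 -c "
from h import *
s=manip.observe();print(s['tcp_pos'],s['force'],s['moment'],s['opening'])
delta((.539,-.0507,.0400),158.5)"
```

```text
[ 0.53858119 -0.05082764  0.04077448] [ 1.25747351  0.70820307 -2.28352155] [ 0.23393764 -0.20701287 -0.00711734] 0.055777586850082966
shift cm [0.08 0.03 0.03] rot [-0.    -0.005  0.   ] q6 [-5.400e+00  2.750e+01 -1.010e+01  5.270e+01  1.000e-01  1.061e+02]
```

Call:
drive_tool(targets=[[0.1,0,0,0,0,0,1],[0.2,0,0,0,0,0,1],[0.25,0,0,0,0,0,1],[0.25,0,0,0,0,0,1]])

```text
time_s: 8.97
tcp_pos: [0.5387, -0.0508, 0.0387]
ee_rot: [179.5, 89.7, 158.0]
force: [0.2, 1.4, 2.9]
opening: 0.0562
```

```bash
python3 -c "
from h import *
s=manip.observe();print(s['tcp_pos'],s['force'],s['moment'],s['opening'])
delta((.539,-.0507,.0390),158.5)"
```

```text
[ 0.53866546 -0.05083971  0.03865327] [0.20888656 1.42121951 2.89552769] [ 0.27061521  0.11986117 -0.00851921] 0.05622466025677114
shift cm [-0.03  0.03  0.03] rot [-0.    -0.004 -0.   ] q6 [-5.400e+00  2.770e+01 -1.020e+01  5.240e+01  1.000e-01  1.061e+02]
```

Home on the flange (TCP 0.0387, light contact). Release and rise.

Call:
drive_tool(targets=[[0,0,0,0,0,0,0.3],[0,0,0,0,0,0,0.2],[0,0,0,0,0,0,0],[0,0,0,0,0,0,0],[0,0,0,0,0,0,0],[-1,0,0,0,0,0,0],[-3,0,0,0,0,0,0],[-6,0,0,0,0,0,0],[-9,0,0,0,0,0,0],[-11,0,0,0,0,0,0]])

```text
time_s: 9.8
tcp_pos: [0.5402, -0.0512, 0.1523]
ee_rot: [133.0, 89.9, 111.5]
force: [-0.3, 0.6, 0.7]
opening: 0.0852
```

Call:
drive_tool(targets=[[-0.5,0,0,0,0,0,0],[-0.5,0,0,0,0,0,0]])

```text
time_s: 9.97
tcp_pos: [0.5421, -0.0514, 0.1603]
ee_rot: [26.5, 89.7, 4.9]
force: [-0.4, -0.0, -0.6]
opening: 0.0855
```

```bash
python3 -c "
from h import *
s=manip.observe();print(s['tcp_pos'],s['force'],s['moment'],s['opening'])
delta((.5205,.2615,.13),117.3)"
```

```text
[ 0.54212793 -0.05141467  0.16033865] [-0.3608769  -0.02129038 -0.5680128 ] [0.00515464 0.01741761 0.05165816] 0.08546763955959989
shift cm [  3.04  28.31 -13.51] rot [ 0.719  0.004 -0.004] q6 [-5.500e+00  2.080e+01 -8.000e-01  6.810e+01  1.000e-01  1.061e+02]
```

Now to the separator, with the tool turned the other way round (+139° yaw) so that joint 6 stays in range.

Call:
drive_tool(targets=[[0,2.8,-1.4,-0.12,0,0,0],[0,5.6,-2.7,-0.24,0,0,0],[0,8.4,-4,-0.36,0,0,0],[0,11.2,-5.4,-0.48,0,0,0],[0,14,-6.7,-0.6,0,0,0],[0,16.8,-8.1,-0.72,0,0,0],[0,19.6,-9.4,-0.84,0,0,0],[1,22.4,-10.8,-0.96,0,0,0],[2,25.2,-12.1,-1.08,0,0,0],[3,28.3,-13.5,-1.2,0,0,0]])

```text
time_s: 10.8
tcp_pos: [0.5192, 0.262, 0.1282]
ee_rot: [-67.7, 89.8, -20.2]
force: [0.1, -0.2, 1.2]
opening: 0.0854
```

Call:
drive_tool(targets=[[0,0,0,-0.12,0,0,0],[0,0,0,-0.24,0,0,0],[0,0,0,-0.36,0,0,0],[0,0,0,-0.48,0,0,0],[0,0,0,-0.6,0,0,0],[0,0,0,-0.72,0,0,0],[0,0,0,-0.84,0,0,0],[0,0,0,-0.96,0,0,0],[0,0,0,-1.08,0,0,0],[0,0,0,-1.16,0,0,0]])

```text
time_s: 11.63
tcp_pos: [0.518, 0.2613, 0.126]
ee_rot: [150.7, 89.8, -95.0]
force: [0.6, -0.1, -0.6]
opening: 0.0856
```

Call:
drive_tool(targets=[[0,0,0,0,0,0,0],[0,0,0,0,0,0,0]])

```text
time_s: 11.8
tcp_pos: [0.5166, 0.2607, 0.1239]
ee_rot: [116.8, 89.7, -129.0]
force: [-0.3, 0.2, 0.5]
opening: 0.0854
```

```bash
python3 -c "
from h import *
s=manip.observe();print(s['tcp_pos'],s['force'],s['opening'])
delta((.5195,.2615,.03),117.3)
im=manip.get_image('top')
a=im[190:240,310:370,::-1];b=im[200:250,170:230,::-1]
cv2.imwrite('pics/t5.png',cv2.resize(cv2.hconcat([a,b]),None,fx=6.6,fy=6.6,interpolation=cv2.INTER_CUBIC))"
```

```text
[0.51664351 0.26068395 0.12392353] [-0.31997277  0.17096432  0.52591095] 0.08541442955686229
shift cm [ 9.39 -0.34 -0.02] rot [-0.054 -0.003 -0.005] q6 [26.8 26.6  2.4 66.1 -0.1  2.6]
```

View pics/t5.png

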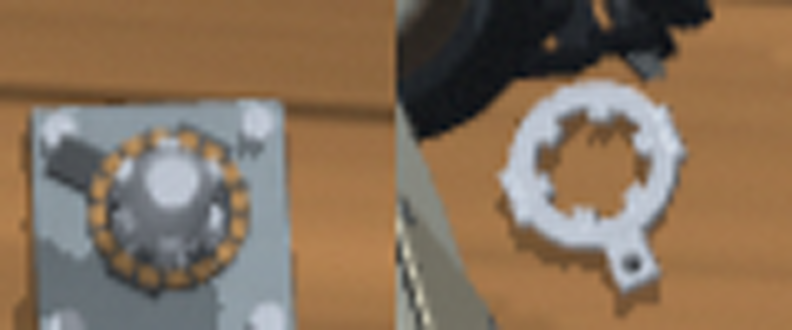

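The disc sits flat on the flange around the hub, with its tab at crop (72,163) pointing to the upper left. The separator is undisturbed at about (200,225.3), dot at (205.8,239.8). I descend onto it.

Call:
drive_tool(targets=[[2,-0.34,0,-0.054,0,0,0],[5,-0.34,0,-0.054,0,0,0],[8,-0.34,0,-0.054,0,0,0],[10,-0.34,0,-0.054,0,0,0],[11,-0.34,0,-0.054,0,0,0],[11.4,-0.34,0,-0.054,0,0,0],[11.4,-0.34,0,-0.054,0,0,0],[11.4,-0.34,0,-0.054,0,0,0]])

```text
time_s: 12.52
tcp_pos: [0.5205, 0.2622, 0.0113]
ee_rot: [129.5, 89.8, -113.2]
force: [0.4, 0.4, 0.3]
opening: 0.0856
```

```bash
python3 -c "
from h import *
s=manip.observe();print(s['tcp_pos'],s['force'],s['opening'])
delta((.5195,.2615,-.0007),117.3)"
```

```text
[0.52053912 0.26216619 0.01129313] [0.37096995 0.36303235 0.34750481] 0.08564267304503036
shift cm [ 1.2   0.12 -0.01] rot [-0.001 -0.002 -0.003] q6 [26.8 33.4 -4.8 51.9 -0.1 -0.5]
```

Call:
drive_tool(targets=[[0.5,0.12,0,0,0,0,0],[0.9,0.12,0,0,0,0,0],[1.15,0.12,0,0,0,0,0],[1.15,0.12,0,0,0,0,0.1],[1.15,0.12,0,0,0,0,0.25],[1.15,0.12,0,0,0,0,0.5],[1.15,0.12,0,0,0,0,1],[1.15,0.12,0,0,0,0,1],[1.15,0.12,0,0,0,0,1],[1.15,0.12,0,0,0,0,1]])

```text
time_s: 13.35
tcp_pos: [0.5197, 0.2618, 0.0009]
ee_rot: [137.5, 89.8, -105.3]
force: [-1.0, -0.2, 5.9]
opening: 0.0588
```

Call:
drive_tool(targets=[[0,0,0,0,0,0,1],[0,0,0,0,0,0,1]])

```text
time_s: 13.52
tcp_pos: [0.5199, 0.2619, 0.001]
ee_rot: [146.3, 89.8, -96.4]
force: [0.8, 0.6, -1.1]
opening: 0.0585
```

Call:
drive_tool(targets=[[-2,0,0,0,0,0,1],[-5,0,0,0,0,0,1],[-8,0,0,0,0,0,1],[-11,0,0,0,0,0,1],[-13,0,0,0,0,0,1],[-13,0,0,0,0,0,1],[-13,0,0,0,0,0,1]])

```text
time_s: 14.1
tcp_pos: [0.5207, 0.2626, 0.132]
ee_rot: [-149.7, 89.8, -32.4]
force: [-0.0, -1.1, -1.2]
opening: 0.0586
```

```bash
python3 -c "
from h import *
s=manip.observe();print(s['tcp_pos'],s['force'],s['opening'])
delta((.5386,-.0508,.125),158.5)
im=manip.get_image('top');
a=im[195:245,310:370,::-1];b=manip.get_image('scene')[75:125,340:400,::-1]
cv2.imwrite('pics/t6.png',cv2.resize(cv2.hconcat([a,b]),None,fx=6.6,fy=6.6,interpolation=cv2.INTER_CUBIC))
def tab(c,t,z):
  d=ray('top',*t,z)-ray('top',*c,z);print(ray('top',*c,z),np.degrees(np.arctan2(d[1],d[0])))
tab((310+168/6.6,190+208/6.6),(310+72/6.6,190+163/6.6),.05)"
```

```text
[0.52073362 0.2626377  0.13202883] [-0.01252916 -1.05929521 -1.24285489] 0.05858203922324753
shift cm [  0.75  12.77 -28.68] rot [-0.72  -0.003  0.   ] q6 [26.8 26.4  3.4 66.9 -0.1 -0.4]
[ 0.53789414 -0.05095529  0.05      ] 67.80173622379068
```

View pics/t6.png

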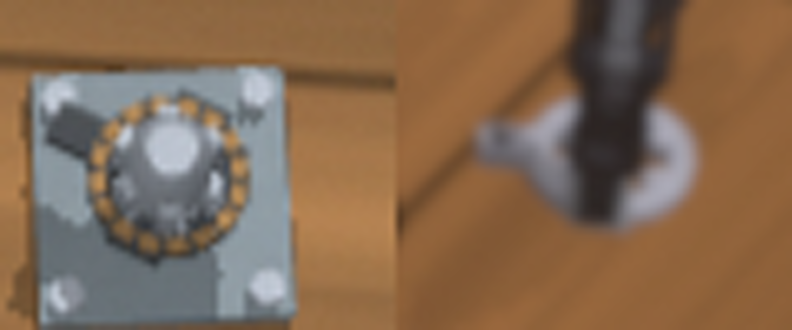

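The separator is held, its tab sticking out to the left at crop (497,143). The disc tab measures 67.8°, which agrees with the 68.5° from the jaws. Carrying the separator over the hub.

Call:
drive_tool(targets=[[0,1.4,-3,-0.1,0,0,1],[0,2.8,-6,-0.2,0,0,1],[0,4.2,-9,-0.3,0,0,1],[0,5.6,-12,-0.4,0,0,1],[0,7,-15,-0.5,0,0,1],[0,8.4,-18,-0.6,0,0,1],[0,9.8,-21.5,-0.7,0,0,1],[0,11.2,-25,-0.72,0,0,1],[0,12.3,-27.5,-0.72,0,0,1],[0,12.77,-28.68,-0.72,0,0,1]])

```text
time_s: 15.03
tcp_pos: [0.5352, -0.0552, 0.1283]
ee_rot: [56.4, 89.5, -145.3]
force: [0.0, 0.1, -0.4]
opening: 0.0588
```

Call:
drive_tool(targets=[[0,0,0,0,0,0,1],[0,0,0,0,0,0,1],[0,0,0,0,0,0,1]])

```text
time_s: 15.28
tcp_pos: [0.5343, -0.054, 0.1271]
ee_rot: [43.2, 89.4, -158.4]
force: [-0.6, 0.2, -0.7]
opening: 0.0585
```

```bash
python3 -c "
from h import *
s=manip.observe();print(s['tcp_pos'],s['force'],s['opening'])
delta((.5386,-.0508,.085),158.5)"
```

```text
[ 0.53433773 -0.05404175  0.12709192] [-0.60306247  0.2298294  -0.67884086] 0.058515521891204215
shift cm [ 4.2  -0.49 -0.31] rot [-0.003  0.008 -0.007] q6 [ -5.6  22.2  -4.   64.3  -0.3 -74. ]
```

Call:
drive_tool(targets=[[0,-0.49,-0.31,-0.003,0.008,-0.007,1],[0.3,-0.49,-0.31,-0.003,0.008,-0.007,1],[1.2,-0.49,-0.31,-0.003,0.008,-0.007,1],[2,-0.49,-0.31,-0.003,0.008,-0.007,1],[2.5,-0.49,-0.31,-0.003,0.008,-0.007,1],[2.5,-0.49,-0.31,-0.003,0.008,-0.007,1]])

```text
time_s: 15.78
tcp_pos: [0.5373, -0.0503, 0.1]
ee_rot: [20.0, 89.8, 178.5]
force: [-0.7, -0.4, -1.8]
opening: 0.0585
```

```bash
python3 -c "
from h import *
s=manip.observe();print(s['tcp_pos'],s['force'],s['opening'])
delta((.5386,-.0508,.085),158.5)"
```

```text
[ 0.53726819 -0.05026043  0.10003532] [-0.70657911 -0.42878592 -1.7605968 ] 0.05853571008227714
shift cm [ 1.5  -0.   -0.15] rot [ 0.001  0.003 -0.001] q6 [ -5.3  23.6  -6.2  60.4  -0.  -73.9]
```

Call:
drive_tool(targets=[[0.4,0,-0.15,0,0.003,0,1],[0.8,0,-0.15,0,0.003,0,1],[1.2,0,-0.15,0,0.003,0,1],[1.5,0,-0.15,0,0.003,0,1],[1.5,0,-0.15,0,0.003,0,1]])

```text
time_s: 16.2
tcp_pos: [0.5381, -0.0508, 0.0842]
ee_rot: [46.1, 89.9, -155.4]
force: [0.9, 0.5, -1.0]
opening: 0.0586
```

Call:
drive_tool(targets=[[0.2,0,0,0,0,0,1],[0.4,0,0,0,0,0,1],[0.6,0,0,0,0,0,1],[0.8,0,0,0,0,0,1],[0.8,0,0,0,0,0,1]])

```text
time_s: 16.62
tcp_pos: [0.5378, -0.0508, 0.0758]
ee_rot: [39.7, 89.8, -161.8]
force: [0.0, 0.2, -1.4]
opening: 0.0587
```

```bash
python3 -c "
from h import *
s=manip.observe();print(s['tcp_pos'],s['force'],s['moment'],s['opening'])
delta((.5386,-.0508,.074),158.5)"
```

```text
[ 0.53781226 -0.05084067  0.07583074] [ 0.02530161  0.16804215 -1.42797279] [-0.00649846  0.03378732  0.05434141] 0.05869317362061028
shift cm [ 0.18 -0.03 -0.07] rot [ 0.001  0.002 -0.002] q6 [ -5.4  25.   -8.   57.1  -0.1 -73.9]
```

On the pilot without contact. Next, down through the spline tops.

Call:
drive_tool(targets=[[0.15,0,-0.05,0,0,0,1],[0.3,0,-0.05,0,0,0,1],[0.45,0,-0.05,0,0,0,1],[0.6,0,-0.05,0,0,0,1],[0.6,0,-0.05,0,0,0,1]])

```text
time_s: 17.03
tcp_pos: [0.5384, -0.051, 0.0696]
ee_rot: [40.8, 89.9, -160.7]
force: [0.3, 0.5, -1.1]
opening: 0.0585
```

```bash
python3 -c "
from h import *
s=manip.observe();print(s['tcp_pos'],s['force'],s['moment'],s['opening'])
delta((.5386,-.0508,.074),158.5)"
```

```text
[ 0.53842747 -0.05102952  0.06962789] [ 0.33138425  0.50968895 -1.09297472] [ 0.03668139 -0.17935804 -0.05410966] 0.058521106760666144
shift cm [-0.44 -0.03 -0.01] rot [ 0.     0.002 -0.002] q6 [ -5.4  25.5  -8.4  56.3  -0.1 -73.9]
```

It went straight into the gaps. Continuing down in small steps.

Call:
drive_tool(targets=[[0.2,0,0,0,0,0,1],[0.4,0,0,0,0,0,1],[0.6,0,0,0,0,0,1],[0.8,0,0,0,0,0,1],[0.8,0,0,0,0,0,1]])

```text
time_s: 17.45
tcp_pos: [0.5385, -0.051, 0.0613]
ee_rot: [39.9, 89.9, -161.6]
force: [0.1, -0.2, -0.9]
opening: 0.0584
```

Call:
drive_tool(targets=[[0.2,0,0,0,0,0,1],[0.4,0,0,0,0,0,1],[0.6,0,0,0,0,0,1],[0.8,0,0,0,0,0,1],[0.8,0,0,0,0,0,1]])

```text
time_s: 17.87
tcp_pos: [0.5385, -0.051, 0.0528]
ee_rot: [39.8, 89.9, -161.7]
force: [1.2, 0.3, -1.8]
opening: 0.0587
```

```bash
python3 -c "
from h import *
s=manip.observe();print(s['tcp_pos'],s['force'],s['moment'],s['opening'])
delta((.5386,-.0508,.051),158.5)"
```

```text
[ 0.53851283 -0.0510377   0.05284152] [ 1.18474374  0.34246567 -1.77096361] [ 0.03471272 -0.26142308  0.0039552 ] 0.058710597505392606
shift cm [ 0.18 -0.03  0.  ] rot [ 0.     0.002 -0.002] q6 [ -5.4  26.6  -9.5  54.   -0.1 -73.9]
```

Call:
drive_tool(targets=[[0.1,0,0,0,0,0,1],[0.2,0,0,0,0,0,1],[0.27,0,0,0,0,0,1],[0.27,0,0,0,0,0,1]])

```text
time_s: 18.2
tcp_pos: [0.5386, -0.051, 0.0509]
ee_rot: [46.0, 89.9, -155.4]
force: [-1.3, -0.2, 4.6]
opening: 0.0588
```

```bash
python3 -c "
from h import *
s=manip.observe();print(s['tcp_pos'],s['force'],s['moment'],s['opening'])"
```

```text
[ 0.53864705 -0.05099747  0.05091299] [-1.34966999 -0.16131067  4.56394963] [ 0.05138209  0.2386335  -0.05097947] 0.05881156916834296
```

Contact at the predicted height (TCP 0.051). Release, rise and move clear.

Call:
drive_tool(targets=[[0,0,0,0,0,0,0.3],[0,0,0,0,0,0,0.15],[0,0,0,0,0,0,0],[0,0,0,0,0,0,0],[0,0,0,0,0,0,0],[-1,0,0,0,0,0,0],[-3,0,0,0,0,0,0],[-6,0,0,0,0,0,0],[-9,0,0,0,0,0,0],[-11,0,0,0,0,0,0]])

```text
time_s: 19.03
tcp_pos: [0.5398, -0.051, 0.1645]
ee_rot: [171.0, 89.9, -30.4]
force: [0.3, -0.6, -0.6]
opening: 0.0853
```

```bash
python3 -c "
from h import *
delta((.42,-.25,.20),158.5)"
```

```text
shift cm [-3.55 22.9   3.86] rot [ 0.    -0.002 -0.   ] q6 [ -5.4  20.6  -0.5  68.8  -0.1 -73.9]
```

Call:
drive_tool(targets=[[-2,1,0.2,0,0,0,0],[-3.5,4,0.7,0,0,0,0],[-3.5,7,1.2,0,0,0,0],[-3.5,10,1.7,0,0,0,0],[-3.5,13,2.2,0,0,0,0],[-3.5,16,2.7,0,0,0,0],[-3.5,19,3.2,0,0,0,0],[-3.5,21,3.6,0,0,0,0],[-3.5,22,3.8,0,0,0,0],[-3.5,22,3.8,0,0,0,0]])

```text
time_s: 19.87
tcp_pos: [0.423, -0.2432, 0.2002]
ee_rot: [168.5, 89.8, -33.1]
force: [-0.5, -0.4, -0.7]
opening: 0.0852
```

```bash
python3 -c "
from h import *
im=manip.get_image('top');cv2.imwrite('pics/top7.png',im[:,:,::-1])
a=im[195:245,310:370,::-1];b=manip.get_image('scene')[190:240,267:327,::-1]
cv2.imwrite('pics/t7.png',cv2.resize(cv2.hconcat([a,b]),None,fx=6.6,fy=6.6,interpolation=cv2.INTER_CUBIC))"
```

```text
(no output)
```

View pics/t7.png

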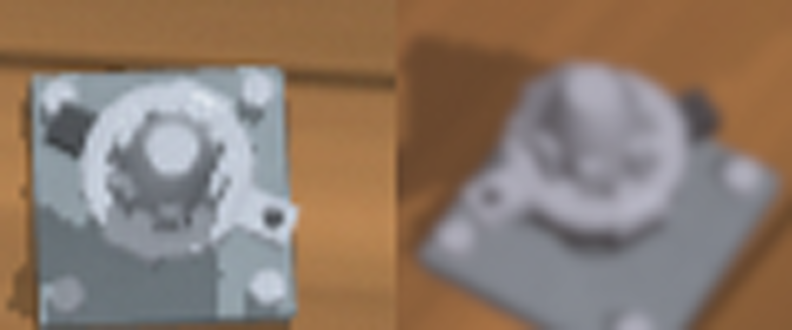

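Both plates are flat on the hub. The disc tab is at the upper left (68,128) and the separator's dotted tab opposite at (273,217), in both views. I check the angle and height, then hand in.

```bash
python3 -c "
from h import *
P=lambda u,v:(310+u/6.6,195+v/6.6)
c=ray('top',*P(167,169),.058);t=ray('top',*P(273,217),.058);d=t-c
print(c,np.degrees(np.arctan2(d[1],d[0])),np.linalg.norm(d), manip.observe()['force'],manip.observe()['qvel'].round(1))
a,b=cv2.imread('pics/top0.png'),cv2.imread('pics/top7.png')
for n,(u,v) in dict(tin=(214,152),bolt=(307,158),wrench=(406,162)).items():
  h=40 if n=='wrench' else 20;print(n,cv2.absdiff(a,b)[v-18:v+18,u-h:u+h].max())
manip.finish_job()"
```

```text
[ 0.53836685 -0.05022732  0.058     ] -111.43914260739103 0.039130680055812675 [-1.11885337  0.33671478  0.41084195] [ 1.4  0.3 -0.  -0.1 -0.1 -0.1]
tin 9
bolt 8
wrench 9
the job is handed in; nothing more can be done
```

I rebuilt the clutch: the lined disc is home on the hub's flange and the separator plate is home on top of it, with its tab opposite the disc's. The job was handed in at about 20 s of the 72 s allowed.

- **Disc:** it met the spline tops with about 3 N. I turned it gently about 7° and it dropped in freely, landing on the flange at the expected height.
- **Separator:** I carried it at the matching turn and it slid straight into the splines. It landed on the disc at the predicted height with about 5 N.
- **Last checks:** both cameras show both plates flat and let go of, with the tabs opposite. The disc's tab measures about 68° and the separator's about −111°, so they are 180° apart within about 1°. The separator's tab point measures 39 mm from its centre, against the 40 mm given. The tin, bolt and wrench look unchanged from the first picture.
- **Disagreement:** the gripper opening read 2–3 mm less than the plates' nominal widths across the flats while holding them. Both holds were secure, and I did not look into why.

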